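# Load the centre-cap sanding dial and swing the sander in

## Task

Take the finished wheel cap out of the open nest of the sanding dial and lay it face up on the grey felt pad. Then load every other cap lying on the bench through the open loading gap, each face up and fully down in a nest of its own, indexing the dial from nest to nest (lift the sprung plunger, turn it one station, let it drop home) until all are in and one of them stands under the sanding port with the plunger home; last of all, swing the sander in over the port until its arm clicks into the detent. Do not disturb the other things on the bench.

Things in the scene. Friction and masses are not known exactly. Their poses are not given: they have to be found in the camera images.
- load_station (a point): fixed point: centre of the nest floor at the loading station, the only nest open from above, at the machine's edge nearest the robot. x points from here to the dial's axis, 120 mm away, z up. A clear dust hood (roof 92 to 96 mm above the bench) covers the other four nests; its loading gap is 136 mm wide and runs from the front to 45 mm beyond the dial's axis
- work_station (a point): fixed point: centre of the nest floor at the sanding station, one nest (72 degrees) on from the loading station, clockwise seen from above, to the robot's left. Over it the hood has a 76 mm square port, too small for fingers that hold a cap
- plunger_grip (a point): centre of the handle bar of the index plunger, on the dial's axis: a black bar 64 mm long (along this point's x), 14 mm wide (y), 30 mm high (z), its centre 127 mm above the bench when home. Below it a 16 mm round stem and, under the hood, an arm with the index pin. The bar turns with the dial, like a key
- plunger (a joint): lift of the index plunger, m: 0 down and home, 0.018 fully up. A spring and its weight pull it down with 8 N (bottom) to 14 N (top). The pin is clear of the holes from 0.013 up; while home the dial is locked (1 degree of play). Let go between stations it rests on the index ring (reads about 0.012) and drops when the dial is turned to within about 4 degrees of a station
- dial (a joint): angle of the dial, rad, growing clockwise seen from above; 0 and pinned at the start. Stations lie every 1.2566 rad (72 degrees), either way round. It turns easily (0.1 N m) by the plunger's bar. The dial is a flat aluminium disc, 344 mm in diameter, top 50 mm above the bench, with five nests on a circle of 120 mm radius
- sander_arm (a joint): angle of the sander's swing arm, rad, growing anticlockwise seen from above: 0 to 0.35 parked out to the left, 1.30 in the click detent with the sander over the port, stop at 1.36. It turns easily and stays where it is left; about 5 N at the grip pushes it over the hump (centred on 1.06) into the detent
- sander_grip (a point): middle of the upright black grip at the end of the swing arm, straight above the sander: a vertical cylinder 26 mm in diameter, 52 mm high, its middle 206 mm and its foot 180 mm above the bench, 125 mm from the arm's pivot
- sander_pivot (a point): fixed point on the swing arm's vertical pivot axis, at the height of the grip's middle
- pad: grey felt pad fixed on the bench, 110 x 110 x 4 mm; origin at the centre of its underside, sides along x and y
- cap_done: the finished cap, in the nest of the loading station at the start; wheel centre cap, aluminium: a 60 mm disc 12 mm thick on top of a 54 mm skirt 12 mm deep, 24 mm high in all, about 80 g; origin at the centre of its underside, z up through its face
- cap1: a cap still to be sanded, lying face up on the bench to the robot's right (some starts have fewer than four: then None); wheel centre cap, aluminium: a 60 mm disc 12 mm thick on top of a 54 mm skirt 12 mm deep, 24 mm high in all, about 80 g; origin at the centre of its underside, z up through its face
- cap2: a cap still to be sanded, lying face up on the bench to the robot's right (some starts have fewer than four: then None); wheel centre cap, aluminium: a 60 mm disc 12 mm thick on top of a 54 mm skirt 12 mm deep, 24 mm high in all, about 80 g; origin at the centre of its underside, z up through its face
- cap3: a cap still to be sanded, lying face up on the bench to the robot's right (some starts have fewer than four: then None); wheel centre cap, aluminium: a 60 mm disc 12 mm thick on top of a 54 mm skirt 12 mm deep, 24 mm high in all, about 80 g; origin at the centre of its underside, z up through its face
- cap4: a cap still to be sanded, lying face up on the bench to the robot's right (some starts have fewer than four: then None); wheel centre cap, aluminium: a 60 mm disc 12 mm thick on top of a 54 mm skirt 12 mm deep, 24 mm high in all, about 80 g; origin at the centre of its underside, z up through its face
- nest0 (a point): centre of the floor of nest 0 of the dial, moving with it (nest 0 is at the loading station at the start). A nest is a 66 mm round black seat, its floor 54 mm above the bench, with four upright pins 10 mm thick and 9 mm high at 35 mm from its centre (at 45 degrees to the radius) that hold a cap's skirt with 3 to 5 mm of play
- nest1 (a point): centre of the floor of nest 1 of the dial, moving with it (nest 0 is at the loading station at the start). A nest is a 66 mm round black seat, its floor 54 mm above the bench, with four upright pins 10 mm thick and 9 mm high at 35 mm from its centre (at 45 degrees to the radius) that hold a cap's skirt with 3 to 5 mm of play
- nest2 (a point): centre of the floor of nest 2 of the dial, moving with it (nest 0 is at the loading station at the start). A nest is a 66 mm round black seat, its floor 54 mm above the bench, with four upright pins 10 mm thick and 9 mm high at 35 mm from its centre (at 45 degrees to the radius) that hold a cap's skirt with 3 to 5 mm of play
- nest3 (a point): centre of the floor of nest 3 of the dial, moving with it (nest 0 is at the loading station at the start). A nest is a 66 mm round black seat, its floor 54 mm above the bench, with four upright pins 10 mm thick and 9 mm high at 35 mm from its centre (at 45 degrees to the radius) that hold a cap's skirt with 3 to 5 mm of play
- nest4 (a point): centre of the floor of nest 4 of the dial, moving with it (nest 0 is at the loading station at the start). A nest is a 66 mm round black seat, its floor 54 mm above the bench, with four upright pins 10 mm thick and 9 mm high at 35 mm from its centre (at 45 degrees to the radius) that hold a cap's skirt with 3 to 5 mm of play
- tape_roll: bystander: a roll of masking tape, ring of 96 mm outside diameter, 30 mm high
- sanding_block: bystander: a cork sanding block, 125 x 65 x 32 mm
- scraper: bystander: a spatula-like scraper lying on the bench
- brush: bystander: a flat hand brush lying on the bench
- palm_sander: bystander: a spare palm sander, 124 mm in diameter, 105 mm high, with a 105 mm tail
Mind the look-alikes: they are no part of the job. Leave any pink look-alike of the cap2 alone. What is shaped like the cap4 but brown is not meant.

How it is judged:
On the way, in this order (a step that is already met when the one before it is completed fails the run):
1. the finished cap lies released, face up, on the felt pad (x of cap_done in the frame of pad between -0.04 and 0.04 m and y of cap_done in the frame of pad between -0.04 and 0.04 m and z of cap_done in the frame of pad below 0.01 m and angle between cap_done's own z axis and vertical below 0.12 rad and linear speed of cap_done below 0.02 m/s and contact force between cap_done and the fingers below 0.1 N), for 0.2 s.
2. every fresh cap is seated in a nest, one of them at the sanding station, and the plunger is home ((distance between cap1 and nest0 below 0.007 m or distance between cap1 and nest1 below 0.007 m or distance between cap1 and nest2 below 0.007 m or distance between cap1 and nest3 below 0.007 m or distance between cap1 and nest4 below 0.007 m) and angle between each of cap1, cap2, cap3, cap4's own z axis and vertical below 0.12 rad and (distance between cap2 and nest0 below 0.007 m or distance between cap2 and nest1 below 0.007 m or distance between cap2 and nest2 below 0.007 m or distance between cap2 and nest3 below 0.007 m or distance between cap2 and nest4 below 0.007 m) and (distance between cap3 and nest0 below 0.007 m or distance between cap3 and nest1 below 0.007 m or distance between cap3 and nest2 below 0.007 m or distance between cap3 and nest3 below 0.007 m or distance between cap3 and nest4 below 0.007 m) and (distance between cap4 and nest0 below 0.007 m or distance between cap4 and nest1 below 0.007 m or distance between cap4 and nest2 below 0.007 m or distance between cap4 and nest3 below 0.007 m or distance between cap4 and nest4 below 0.007 m) and horizontal distance between any of cap1, cap2, cap3, cap4 and work_station below 0.012 m and value of joint plunger below 0.003 m), for 0.2 s.
3. the sander arm is in its detent over the port (value of joint sander_arm between 1.25 and 1.35 rad), for 0.2 s.
At the end, for the whole second after the job is handed in: finished cap face up on the pad (centre within 40 mm of its middle each way); each fresh cap upright in a nest (within 7 mm), one at the sanding station (12 mm); plunger home (under 3 mm); sander arm in its detent (1.25 to 1.35 rad); all at rest (all of step 1 and all of step 2 and all of step 3 and linear speed of each of cap1, cap2, cap3, cap4 below 0.02 m/s and velocity of joint each of sander_arm, dial below 0.05 rad/s); the robot touches nothing.
It fails at once if a bystander on the bench is pushed more than 40 mm from its place (distance of any of tape_roll, sanding_block, scraper, brush, palm_sander from where it was at the start of the episode above 0.04 m).
Of cap1, cap2, cap3, cap4 only 3 to 4 are there at a start; the rules pass over those that are not, and their reading is None.
At some moment in a run one of cap1, cap2, cap3, cap4 may be knocked a few centimetres aside while the robot is not near it.
Once in a run the grip may slacken for a moment while it holds something.
It also fails if it takes over 210 s, if anything falls off the work surface, if the arm or the gripper's body presses on something with over 40 N, if the wrist force passes 120 N, or if a joint passes its speed limit or range.

## Robot

A 7-joint arm with a two-finger parallel gripper is mounted at the origin on the work surface. World frame = base frame: x ahead of the robot, y to its left, z up, the work surface at z = 0. Lengths are in m, angles in rad, forces in N, time in s.
With the tool pointing down it reaches from about 0.35 to 0.9 m from the base axis. Payload 8.1 kg.
Tool frame: the origin (TCP) lies on the centre line of the jaws, within the pads' length; the fingertips stand arm.tips_ahead ahead of it and the grasp point (between the pads) lies 8 mm behind it (arm.tips_ahead is the distance from the TCP to the fingertips, in m); z points along the fingers, y is the direction in which the jaws open and shut (so a half turn about z gives the same grasp; the last joint's range is limited). The gripper opens to 92 mm and grips with 3 to 60 N. Pads are 19 mm wide; open, the fingers measure 130 mm over their backs; the gripper's body (75 mm by 190 mm) begins 47 mm behind the grasp point.
Start: joints at [-1.359, 0.434, 0.025, 1.573, -0.012, 1.134, -0.075], TCP at [0.194, 0.594, 0.238] pointing down, gripper open.
Joint ranges: [-2.62, 2.62], [-0.44, 2.09], [-1.27, 1.32], [0.08, 2.57], [-1.32, 4.46], [0.12, 2], [-2.74, 2.74]. Speed limits (rad/s): [2.22, 2.22, 3.01, 3.01, 3.14, 3.14, 3.14].

## Interface

Orientations are given as a rotation vector (axis times angle).
In Python, from cell import arm gives the robot as it stands. The module is installed in compiled form; this text tells all that it offers.
- The arm moves only by the tool jog_arm, never from a script. Its argument "moves" is a list of rows, each an object with "twist": the turn, a rotation vector about the tool's x, y, z in units of 10 degrees (1.0 is 10 degrees), a list of three; "xyz": the shift along the tool's x, y, z in units of 60 mm (1.0 is 60 mm), a list of three; "grip": the closure, from -1 (fully open) to 1 (shut). A call has 1 to 5 rows; each row is the pose to reach, as a shift and turn from the pose commanded when the call began, along the tool's axes at that moment; what a row does not reach only later rows make up. A row lasts 1/8 s, in which the tool goes at most 62.5 mm and 10.7 degrees, less where a joint would pass 70% of its speed; a pose out of reach is approached as far as the arm can. A call with a gripper value outside its range is refused whole. The fingers move at their own pace and stop on an object; "force" is the grip in N (left out, the last holds). Time passes only in rows, so rows that repeat a pose let the fingers close. It gives the time, the measured TCP pose, the force and the opening at its end, in the units of the state.
- arm.observe(): the state, without advancing time (a new reading comes with each control period).
- arm.get_image(name): name is "side" or "top"; returns the picture (400x640x3 uint8, blue, green, red); there is no depth.
- arm.camera_params(name): a dict with "mtx" (3x3 intrinsics, pixels), "T" (4x4, takes a point from camera to world coordinates). Camera axes: x right, y down, z forward; pixel columns grow to the right and rows downward; lengths in m; the calibration is good to about 2 mm. A picture is of the moment at which its call begins. camera_params takes no time and is no camera call.
- arm.sign_off(): hands the job in, once; it reports no verdict.
The state is a dict: "clock": time; "joints": joint angles; "dq": joint speeds; "joint_efforts": joint torques, N m; "position": TCP position; "ee_rot": TCP orientation; "force": force on the tool from outside, world axes, zero at the start; "ft_torque": the same for the moment, N m; "width": opening from 0.0 (shut) to 1.0 (fully open).
Only numpy, scipy, OpenCV 4.12 (cv2) and the standard library are available. Lean on these libraries where they do the work, as an engineer would, in place of code of your own. Each camera call takes 0.05 s, during which the arm holds its last target. There are 200 camera calls.

## Working session

There is one attempt and no reset: what is moved stays moved. The work goes in short steps, Python scripts to look and compute and a tool call to move; the robot and the scene stay as the last step left them, time stands still between calls to the robot, and variables do not carry over. Pictures are saved under pics/ and viewed, about 12 in all and at most 16, crops included, and the job is handed in when it is done.

Besides the shell and the picture viewer there is one more tool, called in YAML: its name, and indented under it one key for each argument. jog_arm: Moves the arm, as the interface text tells. Its arguments: {"type":"object","properties":{"moves":{"type":"array","items":{"type":"object","properties":{"twist":{"type":"array","items":{"type":"number"}},"xyz":{"type":"array","items":{"type":"number"}},"grip":{"type":"number"}}}},"force":{"type":"number"}},"required":["moves"]}

```bash
mkdir -p pics
cat > h.py <<'E'
import numpy as np, cv2
from cell import arm
from scipy.spatial.transform import Rotation as R
def pix2w(name,u,v,z):
    p=arm.camera_params(name);K=np.array(p["mtx"]);T=np.array(p["T"])
    d=T[:3,:3]@np.linalg.inv(K)@[u,v,1];o=T[:3,3]
    return o+d*(z-o[2])/d[2]
def w2pix(name,P):
    p=arm.camera_params(name);K=np.array(p["mtx"]);T=np.linalg.inv(np.array(p["T"]))
    c=K@(T[:3,:3]@np.array(P)+T[:3,3]);return c[:2]/c[2]
def go(target,yaw=None):
    """tool-frame shift (60 mm units) to world target; current state"""
    s=arm.observe();r=R.from_rotvec(s["ee_rot"])
    return r.inv().apply(np.array(target)-s["position"])/0.06
E
python3 - <<'E'
from h import *
s=arm.observe();print(s);print(arm.tips_ahead)
print(R.from_rotvec(s["ee_rot"]).as_matrix().round(3))
for n in("top","side"):
    cv2.imwrite(f"pics/{n}0.png",arm.get_image(n)); print(arm.camera_params(n))
E
```

```text
{'clock': 0.0, 'joints': array([-1.35863604,  0.43524703,  0.02500137,  1.57410115, -0.01160562,
        1.13399251, -0.07509522]), 'dq': array([-0.00112964, -0.00199405,  0.00018945, -0.00049624,  0.00104049,
       -0.00084944,  0.00083685]), 'joint_efforts': array([-2.35045318e-04, -6.67851520e+01,  9.84890722e-01, -3.14450276e+01,
       -6.04215777e-02,  4.33290994e-02,  1.69922187e-04]), 'position': array([0.19340653, 0.59380086, 0.23692878]), 'ee_rot': array([-4.92514652e-01, -3.10264450e+00,  2.51280570e-03]), 'force': array([0.88435846, 0.61343612, 0.04061942]), 'ft_torque': array([ 0.00598975, -0.00338078, -0.00478794]), 'width': 0.9990784020109624}
0.011
[[-0.951  0.31  -0.   ]
 [ 0.31   0.951 -0.002]
 [-0.    -0.002 -1.   ]]
{'mtx': array([[391.6420889 ,   0.        , 318.96499404],
       [  0.        , 391.6420889 , 200.77339299],
       [  0.        ,   0.        ,   1.        ]]), 'T': array([[ 0.00366672, -0.99228801,  0.1238994 ,  0.35353921],
       [-0.99998749, -0.00321699,  0.0038297 , -0.01313608],
       [-0.00340159, -0.12391189, -0.99228739,  1.34677588],
       [ 0.        ,  0.        ,  0.        ,  1.        ]])}
{'mtx': array([[437.24127546,   0.        , 315.32916198],
       [  0.        , 437.24127546, 206.39787147],
       [  0.        ,   0.        ,   1.        ]]), 'T': array([[ 0.78150184, -0.36659447,  0.50483995, -0.14645046],
       [-0.62355546, -0.43193892,  0.65161903, -0.85172703],
       [-0.02081991, -0.82403717, -0.56615304,  0.87799465],
       [ 0.        ,  0.        ,  0.        ,  1.        ]])}
```

View pics/top0.png

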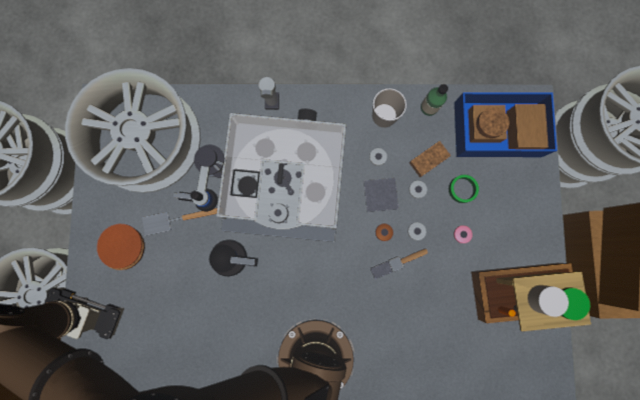

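View pics/side0.png

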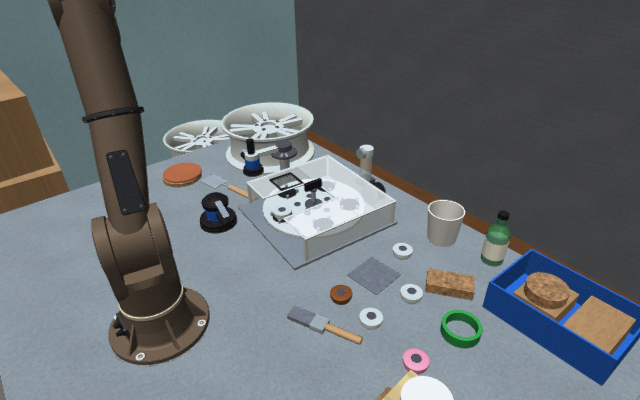

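Top view: white caps at about (378,157), (418,189) and (417,231). The look-alikes are brown at (384,232) and pink at (463,234). The felt pad is at (381,195), the cap in the nest at (279,213), and the plunger bar at about (282,178). I'll enlarge these next.

Run:
```python
from h import *
t=cv2.imread("pics/top0.png")
cv2.imwrite("pics/c1.png",cv2.resize(t[130:255,180:340],None,fx=5,fy=4.8,interpolation=cv2.INTER_CUBIC)[:600])
cv2.imwrite("pics/c2.png",cv2.resize(t[140:260,340:480],None,fx=5,fy=5,interpolation=cv2.INTER_CUBIC))
for n,u,v,z in [("capA",378,157,.024),("capB",418,189,.024),("capC",417,231,.024),("pad",381,195,.004),("done",279,213,.078),("bar",282,178,.142),("sgrip",203,200,.232)]:
    print(n,pix2w("top",u,v,z).round(4))
```

```text
capA [ 0.6716 -0.2112  0.024 ]
capB [ 0.5603 -0.346   0.024 ]
capC [ 0.4172 -0.3386  0.024 ]
pad [ 0.542  -0.2225  0.004 ]
done [0.4715 0.1216 0.078 ]
bar [0.5753 0.1072 0.142 ]
sgrip [0.4939 0.3242 0.232 ]
```

View pics/c1.png

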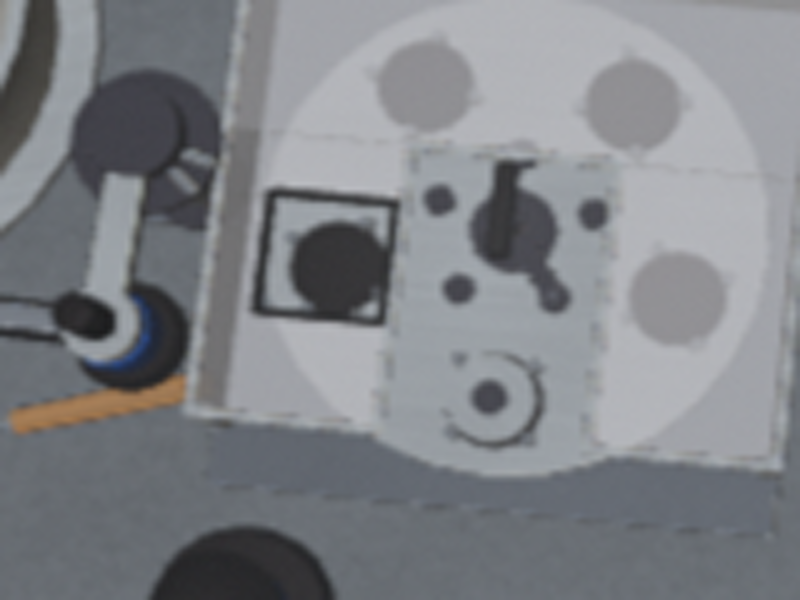

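View pics/c2.png

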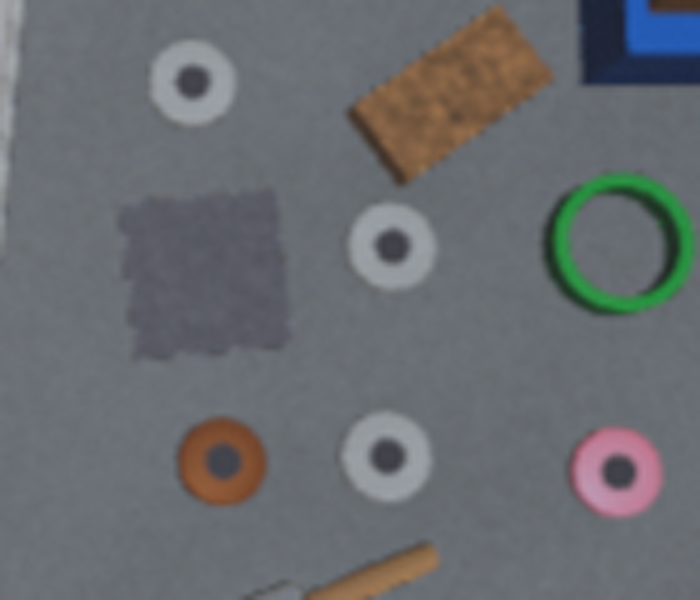

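Crop 1 gives the finished cap's hole at (489,397), the bar from (515,162) to (500,258), and nest seats at (426,85), (633,103), (678,298) and (338,268). Crop 2 gives caps at (193,83), (393,246) and (387,457), with the pad centre at (204,275).

Run:
```python
from h import *
c1=lambda u,v,z:pix2w("top",180+u/5,130+v/4.8,z)
c2=lambda u,v,z:pix2w("top",340+u/5,140+v/5,z)
N=np.array([c1(426,85,.054),c1(633,103,.054),c1(678,298,.054),c1(338,268,.054)])
print("nests",N[:,:2].round(4))
done=c1(489,397,.078);print("done",done)
from scipy.optimize import least_squares
P=np.vstack([done,N[3],N[0],N[1],N[2]])[:,:2]
def pts(p): 
    a=p[2]-np.arange(5)*2*np.pi/5   # clockwise: angle decreasing
    return np.c_[p[0]+.12*np.cos(a),p[1]+.12*np.sin(a)]
r=least_squares(lambda p:(pts(p)-P).ravel(),[.58,.11,np.pi]);print(r.x,pts(r.x).round(4),(pts(r.x)-P).round(4))
print("bar",c1(506,210,.142),c1(515,165,.142)-c1(500,258,.142))
print("A",c2(193,83,.024),"B",c2(393,246,.024),"C",c2(387,457,.024),"pad",c2(204,275,.004), "brown",c2(222,461,.024))
print("grip",c1(85,312,.232))
a=r.x[2]+np.pi; print("radial deg",np.degrees(a));
```

```text
nests [[0.6954 0.1745]
 [0.6828 0.0343]
 [0.5441 0.0032]
 [0.5645 0.2307]]
done [0.47239453 0.12555183 0.078     ]
[0.59185751 0.1136524  3.04880443] [[0.4724 0.1248]
 [0.5655 0.2307]
 [0.6951 0.1749]
 [0.682  0.0344]
 [0.5444 0.0035]] [[-0.     -0.0008]
 [ 0.001  -0.    ]
 [-0.0004  0.0004]
 [-0.0008  0.0002]
 [ 0.0002  0.0003]]
bar [0.58877565 0.10995935 0.142     ] [ 0.06162241 -0.00843033  0.        ]
A [ 0.67297718 -0.2132421   0.024     ] B [ 0.55961775 -0.34797755  0.024     ] C [ 0.41582898 -0.33993867  0.024     ] pad [ 0.54202436 -0.22181207  0.004     ] brown [ 0.41274983 -0.22881282  0.024     ]
grip [0.50833365 0.34210978 0.232     ]
radial deg 354.6836262204286
```

jog_arm:
  moves:
    - {"xyz":[-0.75,-0.65,0],"twist":[0,0,-0.9],"grip":-0.65}
    - {"xyz":[-1.5,-1.3,0],"twist":[0,0,-1.81],"grip":-0.65}
    - {"xyz":[-2.25,-1.95,0],"twist":[0,0,-1.81],"grip":-0.65}
    - {"xyz":[-3.0,-2.6,0],"twist":[0,0,-1.81],"grip":-0.65}
    - {"xyz":[-3.75,-3.25,0],"twist":[0,0,-1.81],"grip":-0.65}
  force: 25

```text
clock: 0.72
position: [0.3478, 0.3373, 0.2376]
ee_rot: [0.002, -3.142, 0.0]
force: [0.4, 1.2, -0.3]
width: 0.826
```

jog_arm:
  moves:
    - {"xyz":[-0.5,-0.85,0],"twist":[0,0,0],"grip":-0.65}
    - {"xyz":[-1.0,-1.7,0],"twist":[0,0,0],"grip":-0.65}
    - {"xyz":[-1.5,-2.55,0],"twist":[0,0,0],"grip":-0.65}
    - {"xyz":[-2.08,-3.4,0],"twist":[0,0,0],"grip":-0.65}
    - {"xyz":[-2.08,-3.54,0.8],"twist":[0,0,0],"grip":-0.65}

```text
clock: 1.35
position: [0.4768, 0.1232, 0.1917]
ee_rot: [0.009, 3.134, 0.002]
force: [0.6, 2.0, -1.6]
width: 0.826
```

Run:
```python
from h import *
s=arm.observe();print(s["position"],s["joints"].round(2),s["width"]); print(go([.4724,.1252,.068]).round(3))
```

```text
[0.47678365 0.12322555 0.19173825] [-0.53  0.26  0.21  1.97 -0.07  0.91  1.28] 0.8263618250495806
[0.089 0.03  2.062]
```

jog_arm:
  moves:
    - {"xyz":[0,0,0.7],"twist":[0,0,0],"grip":-0.65}
    - {"xyz":[0,0,1.2],"twist":[0,0,0],"grip":-0.65}
    - {"xyz":[0,0,1.2],"twist":[0,0,0],"grip":-0.65}
    - {"xyz":[0,0,1.2],"twist":[0,0,0],"grip":-0.65}

```text
clock: 1.85
position: [0.4726, 0.1271, 0.1186]
ee_rot: [-0.002, 3.141, 0.0]
force: [-0.5, -0.0, 0.3]
width: 0.825
```

Run:
```python
from h import *
s=arm.observe();print(s["position"],s["ee_rot"]); print(go([.4724,.1252,.068]).round(3))
t=arm.get_image("top");cv2.imwrite("pics/c3.png",cv2.resize(t[130:250,200:340],None,fx=5,fy=5,interpolation=cv2.INTER_CUBIC))
```

```text
[0.47264844 0.1271294  0.11863855] [-1.69151503e-03  3.14076962e+00  4.97216399e-04]
[ 0.005 -0.032  0.844]
```

View pics/c3.png

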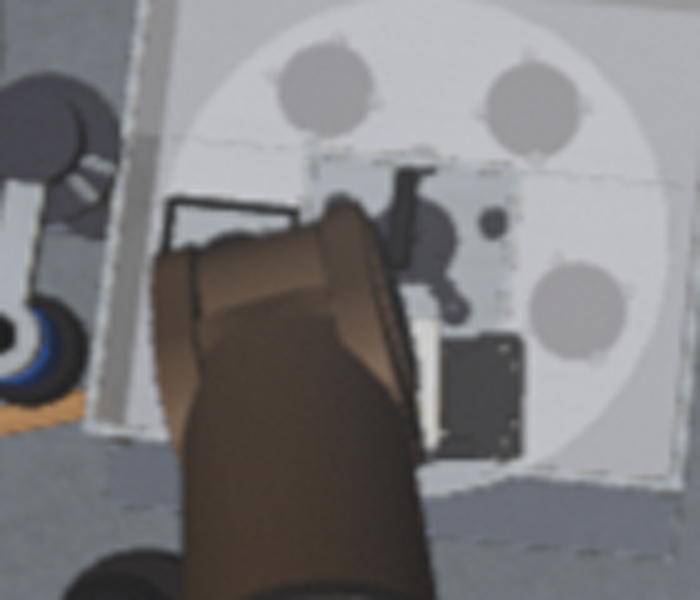

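The arm hides the cap, and the bar at (405,215) is clear of the body. I'll descend and grip.

jog_arm:
  moves:
    - {"xyz":[0,-0.03,0.5],"twist":[0,0,0],"grip":-0.65}
    - {"xyz":[0,-0.03,0.84],"twist":[0,0,0],"grip":-0.65}
    - {"xyz":[0,-0.03,0.84],"twist":[0,0,0],"grip":0}
    - {"xyz":[0,-0.03,0.84],"twist":[0,0,0],"grip":1}
    - {"xyz":[0,-0.03,0.84],"twist":[0,0,0],"grip":1}
  force: 25

```text
clock: 2.52
position: [0.473, 0.1255, 0.0686]
ee_rot: [-0.002, 3.139, 0.001]
force: [-0.8, -1.0, 5.4]
width: 0.647
```

jog_arm:
  moves:
    - {"xyz":[0,0,0],"twist":[0,0,0],"grip":1}
    - {"xyz":[0,0,0],"twist":[0,0,0],"grip":1}
    - {"xyz":[0,0,0],"twist":[0,0,0],"grip":1}

```text
clock: 2.9
position: [0.473, 0.1255, 0.0686]
ee_rot: [-0.002, 3.14, 0.002]
force: [-1.4, -1.0, 8.1]
width: 0.644
```

jog_arm:
  moves:
    - {"xyz":[0,0,-0.6],"twist":[0,0,0],"grip":1}
    - {"xyz":[0,0,-1.3],"twist":[0,0,0],"grip":1}
    - {"xyz":[0,-0.3,-2.0],"twist":[0,0,0],"grip":1}
    - {"xyz":[-0.2,-1.2,-2.0],"twist":[0,0,0],"grip":1}
    - {"xyz":[-0.4,-2.1,-2.0],"twist":[0,0,0],"grip":1}

```text
clock: 3.52
position: [0.4969, -0.0017, 0.1887]
ee_rot: [-0.005, 3.139, 0.001]
force: [0.7, 0.0, -0.8]
width: 0.646
```

jog_arm:
  moves:
    - {"xyz":[-0.2,-0.9,0],"twist":[0,0,0],"grip":1}
    - {"xyz":[-0.4,-1.8,0],"twist":[0,0,0],"grip":1}
    - {"xyz":[-0.6,-2.7,0],"twist":[0,0,0],"grip":1}
    - {"xyz":[-0.75,-3.69,0],"twist":[0,0,0],"grip":1}
    - {"xyz":[-0.75,-3.69,0],"twist":[0,0,0],"grip":1}

```text
clock: 4.15
position: [0.5406, -0.2285, 0.1879]
ee_rot: [0.011, 3.141, -0.005]
force: [-0.1, 0.5, -1.3]
width: 0.647
```

Run:
```python
from h import *
s=arm.observe();print(s["position"],s["ee_rot"],s["width"],s["force"],s["joints"].round(2)); print(go([.542,-.222,.0185]).round(3))
```

```text
[ 0.54061804 -0.22851825  0.18794435] [ 0.01100233  3.14088542 -0.00543407] 0.6472772924357688 [-0.12487326  0.49319953 -1.28009066] [ 0.06  0.43  0.34  1.76 -0.16  0.99  2.03]
[-0.02   0.119  2.824]
```

jog_arm:
  moves:
    - {"xyz":[0,0,0.9],"twist":[0,0,0],"grip":1}
    - {"xyz":[0,0,1.8],"twist":[0,0,0],"grip":1}
    - {"xyz":[0,0,2.5],"twist":[0,0,0],"grip":1}
    - {"xyz":[0,0,2.81],"twist":[0,0,0],"grip":1}
    - {"xyz":[0,0,2.81],"twist":[0,0,0],"grip":1}

```text
clock: 4.78
position: [0.5415, -0.2215, 0.0185]
ee_rot: [0.003, -3.141, -0.001]
force: [-0.4, -0.4, 0.1]
width: 0.643
```

jog_arm:
  moves:
    - {"xyz":[0,0,0],"twist":[0,0,0],"grip":1}
    - {"xyz":[0,0,0],"twist":[0,0,0],"grip":-0.4}
    - {"xyz":[0,0,0],"twist":[0,0,0],"grip":-0.65}

```text
clock: 5.15
position: [0.542, -0.2224, 0.0196]
ee_rot: [-0.002, 3.14, -0.001]
force: [-0.2, 0.2, 0.1]
width: 0.77
```

jog_arm:
  moves:
    - {"xyz":[0,0,-0.6],"twist":[0,0,0],"grip":-0.65}
    - {"xyz":[0,0,-1.4],"twist":[0,0,0],"grip":-0.65}
    - {"xyz":[0,0.3,-2.2],"twist":[0,0,0],"grip":-0.65}
    - {"xyz":[0,1.0,-2.4],"twist":[0,0,0],"grip":-0.65}
    - {"xyz":[0,1.8,-2.4],"twist":[0,0,0],"grip":-0.65}

```text
clock: 5.78
position: [0.5423, -0.114, 0.1648]
ee_rot: [0.001, 3.138, -0.001]
force: [0.1, -0.1, -0.5]
width: 0.824
```

Run:
```python
from h import *
s=arm.observe();print(s["position"],s["width"])
t=arm.get_image("top");cv2.imwrite("pics/c4.png",cv2.resize(t[140:260,340:480],None,fx=5,fy=5,interpolation=cv2.INTER_CUBIC))
```

```text
[ 0.54226273 -0.11395778  0.16477482] 0.8238409513804653
```

View pics/c4.png

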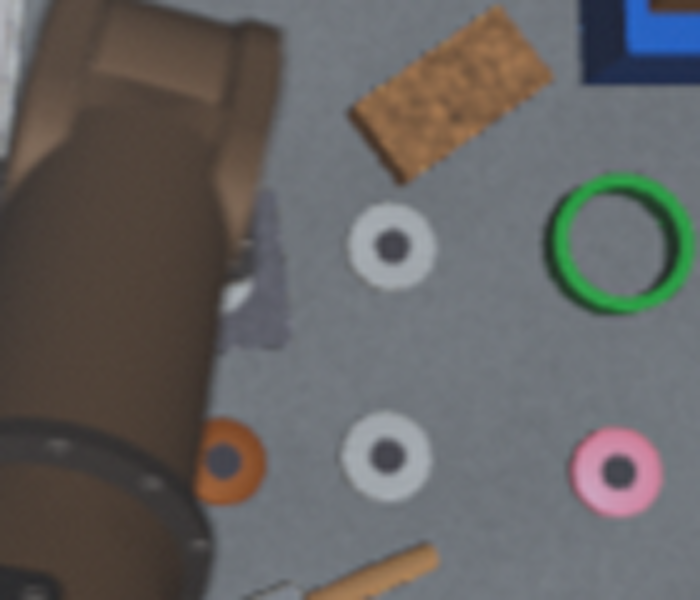

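Caps B at (393,246) and C at (387,457) haven't moved, and the finished cap shows on the pad at (235,300). I'll take B.

jog_arm:
  moves:
    - {"xyz":[-0.05,-0.9,0],"twist":[0,0,0],"grip":-0.65}
    - {"xyz":[-0.15,-1.8,0],"twist":[0,0,0],"grip":-0.65}
    - {"xyz":[-0.29,-2.7,0],"twist":[0,0,0],"grip":-0.65}
    - {"xyz":[-0.29,-3.5,0],"twist":[0,0,0],"grip":-0.65}
    - {"xyz":[-0.29,-3.9,0.4],"twist":[0,0,0],"grip":-0.65}

```text
clock: 6.45
position: [0.5591, -0.3529, 0.1405]
ee_rot: [0.003, 3.138, -0.006]
force: [-0.1, 0.0, 0.5]
width: 0.822
```

jog_arm:
  moves:
    - {"xyz":[0,0,0.6],"twist":[0,0,0],"grip":-0.65}
    - {"xyz":[0,0,1.0],"twist":[0,0,0],"grip":-0.65}
    - {"xyz":[0,0,1.0],"twist":[0,0,0],"grip":-0.65}
    - {"xyz":[0,0,1.0],"twist":[0,0,0],"grip":-0.65}

```text
clock: 6.95
position: [0.5595, -0.3486, 0.0799]
ee_rot: [-0.002, 3.14, -0.001]
force: [-0.1, -0.4, 0.4]
width: 0.822
```

Run:
```python
from h import *
s=arm.observe();print(s["position"],s["joints"].round(2)); print(go([.5597,-.348,.0145]).round(3))
```

```text
[ 0.55949823 -0.34863026  0.079866  ] [ 0.27  0.66  0.32  1.66 -0.25  0.86  2.27]
[-0.002  0.011  1.089]
```

jog_arm:
  moves:
    - {"xyz":[0,0.01,0.6],"twist":[0,0,0],"grip":-0.65}
    - {"xyz":[0,0.01,1.09],"twist":[0,0,0],"grip":-0.65}
    - {"xyz":[0,0.01,1.09],"twist":[0,0,0],"grip":0.5}
    - {"xyz":[0,0.01,1.09],"twist":[0,0,0],"grip":1}
    - {"xyz":[0,0.01,1.09],"twist":[0,0,0],"grip":1}

```text
clock: 7.58
position: [0.5597, -0.3481, 0.0148]
ee_rot: [-0.002, 3.14, -0.001]
force: [-1.2, 0.5, 3.4]
width: 0.647
```

jog_arm:
  moves:
    - {"xyz":[0,0,0],"twist":[0,0,0],"grip":1}
    - {"xyz":[0,0,-0.5],"twist":[0,0,0],"grip":1}
    - {"xyz":[0,0,-1.4],"twist":[0,0,0],"grip":1}
    - {"xyz":[0,0,-2.3],"twist":[0,0,0],"grip":1}
    - {"xyz":[0,0,-2.8],"twist":[0,0,0],"grip":1}

```text
clock: 8.2
position: [0.5597, -0.3482, 0.185]
ee_rot: [-0.001, 3.138, -0.003]
force: [0.2, -0.3, -1.4]
width: 0.646
```

jog_arm:
  moves:
    - {"xyz":[0.2,0.9,0],"twist":[0,0,0],"grip":1}
    - {"xyz":[0.4,1.8,0],"twist":[0,0,0],"grip":1}
    - {"xyz":[0.6,2.7,0],"twist":[0,0,0],"grip":1}
    - {"xyz":[0.8,3.6,0],"twist":[0,0,0],"grip":1}
    - {"xyz":[1.0,4.5,0],"twist":[0,0,0],"grip":1}

```text
clock: 8.82
position: [0.4981, -0.076, 0.1818]
ee_rot: [-0.002, 3.141, 0.0]
force: [0.8, 1.4, -0.6]
width: 0.646
```

jog_arm:
  moves:
    - {"xyz":[0.2,0.9,0],"twist":[0,0,0],"grip":1}
    - {"xyz":[0.4,1.8,0],"twist":[0,0,0],"grip":1}
    - {"xyz":[0.45,2.7,0],"twist":[0,0,0],"grip":1}
    - {"xyz":[0.45,3.39,0],"twist":[0,0,0],"grip":1}
    - {"xyz":[0.45,3.39,0.8],"twist":[0,0,0],"grip":1}

```text
clock: 9.45
position: [0.474, 0.1309, 0.1357]
ee_rot: [-0.011, 3.134, 0.008]
force: [0.5, -0.4, -2.0]
width: 0.647
```

jog_arm:
  moves:
    - {"xyz":[0,0,0],"twist":[0,0,0],"grip":1}
    - {"xyz":[0,0,0],"twist":[0,0,0],"grip":1}

```text
clock: 9.7
position: [0.4719, 0.125, 0.1344]
ee_rot: [0.001, 3.141, -0.0]
force: [-0.1, 0.7, 0.2]
width: 0.645
```

Run:
```python
from h import *
s=arm.observe();print(s["position"],s["width"],s["joints"].round(2)); print(go([.4727,.1250,.0685]).round(3))
t=arm.get_image("side");cv2.imwrite("pics/c5.png",cv2.resize(t[150:300,200:420],None,fx=3.5,fy=3.5,interpolation=cv2.INTER_CUBIC))
```

```text
[0.47190195 0.12502702 0.13444941] 0.644806891725197 [-0.55  0.34  0.23  2.04 -0.11  0.77  1.31]
[-0.013 -0.     1.099]
```

jog_arm:
  moves:
    - {"xyz":[-0.01,0,0.6],"twist":[0,0,0],"grip":1}
    - {"xyz":[-0.01,0,0.9],"twist":[0,0,0],"grip":1}
    - {"xyz":[-0.01,0,1.08],"twist":[0,0,0],"grip":1}
    - {"xyz":[-0.01,0,1.08],"twist":[0,0,0],"grip":1}

```text
clock: 10.25
position: [0.4726, 0.1255, 0.0691]
ee_rot: [-0.0, 3.141, 0.0]
force: [-0.4, 0.2, -0.9]
width: 0.648
```

jog_arm:
  moves:
    - {"xyz":[0,0,0],"twist":[0,0,0],"grip":-0.3}
    - {"xyz":[0,0,0],"twist":[0,0,0],"grip":-0.65}
    - {"xyz":[0,0,-0.5],"twist":[0,0,0],"grip":-0.65}
    - {"xyz":[0,0,-1.3],"twist":[0,0,0],"grip":-0.5}
    - {"xyz":[0,0,-1.8],"twist":[0,0,0],"grip":0.2}

```text
clock: 10.88
position: [0.4728, 0.1259, 0.179]
ee_rot: [-0.001, 3.139, 0.002]
force: [0.6, -0.2, -0.2]
width: 0.684
```

jog_arm:
  moves:
    - {"xyz":[-0.8,-0.1,0],"twist":[0,0,0.53],"grip":0.3}
    - {"xyz":[-1.6,-0.21,0],"twist":[0,0,0.53],"grip":0.3}
    - {"xyz":[-1.98,-0.21,0],"twist":[0,0,0.53],"grip":0.3}
    - {"xyz":[-1.98,-0.21,0],"twist":[0,0,0.53],"grip":0.3}

```text
clock: 11.38
position: [0.5921, 0.1129, 0.1766]
ee_rot: [0.145, 3.137, -0.0]
force: [-0.8, 0.2, 0.6]
width: 0.356
```

Run:
```python
from h import *
s=arm.observe();print(s["position"],s["width"],s["joints"].round(2)); print(go([.5915,.1132,.122]).round(3))
a=arm.get_image("side");cv2.imwrite("pics/c5.png",cv2.resize(a[150:300,200:420],None,fx=3.5,fy=3.5,interpolation=cv2.INTER_CUBIC))
```

```text
[0.59210384 0.11290937 0.17656992] 0.3557068046845806 [-0.47  0.46  0.28  1.72 -0.15  0.98  1.34]
[0.011 0.004 0.909]
```

View pics/c5.png

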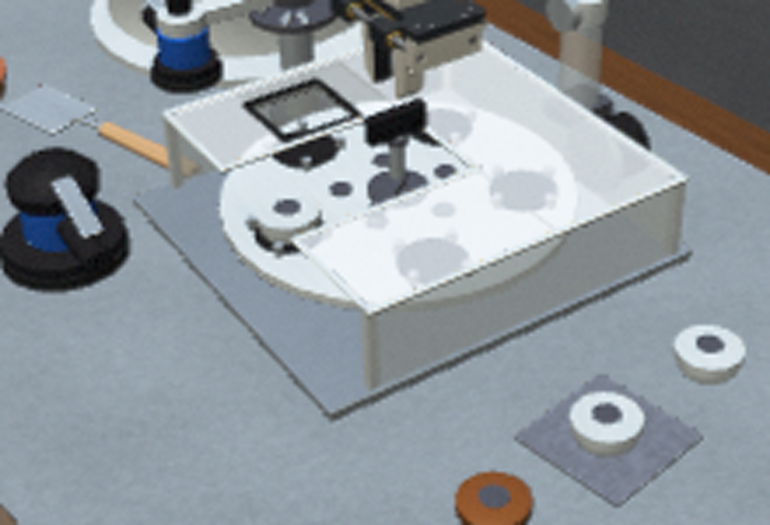

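The cap is in the load nest at (285,212), the finished cap is on the pad at (606,420), and the bar at (395,122) lies just below the fingers. I'll grip the bar.

jog_arm:
  moves:
    - {"xyz":[0.01,0,0.5],"twist":[0,0,0],"grip":0.3}
    - {"xyz":[0.01,0,0.91],"twist":[0,0,0],"grip":0.3}
    - {"xyz":[0.01,0,0.91],"twist":[0,0,0],"grip":0.6}
    - {"xyz":[0.01,0,0.91],"twist":[0,0,0],"grip":1}
    - {"xyz":[0.01,0,0.91],"twist":[0,0,0],"grip":1}
  force: 45

```text
clock: 12.05
position: [0.5905, 0.1137, 0.1232]
ee_rot: [0.143, 3.137, 0.001]
force: [-2.0, -0.5, 3.3]
width: 0.148
```

jog_arm:
  moves:
    - {"xyz":[0,0,0],"twist":[0,0,0],"grip":1}
    - {"xyz":[0,0,0],"twist":[0,0,0],"grip":1}

```text
clock: 12.3
position: [0.5905, 0.1136, 0.1232]
ee_rot: [0.143, 3.137, 0.001]
force: [-4.7, 0.9, 7.6]
width: 0.15
```

Run:
```python
from h import *
s=arm.observe();print(s["position"],s["width"],s["force"],s["ft_torque"])
```

```text
[0.59045506 0.11364685 0.12316742] 0.14998207668764438 [-4.7197482   0.90605931  7.58570656] [ 0.13358738  0.8352259  -0.03422152]
```

jog_arm:
  moves:
    - {"xyz":[0,0,-0.15],"twist":[0,0,0],"grip":1}
    - {"xyz":[0,0,-0.28],"twist":[0,0,0],"grip":1}
    - {"xyz":[0,0,-0.28],"twist":[0,0,0],"grip":1}

```text
clock: 12.68
position: [0.5903, 0.1137, 0.1389]
ee_rot: [0.143, 3.138, 0.001]
force: [3.6, 2.3, -13.2]
width: 0.152
```

jog_arm:
  moves:
    - {"xyz":[0,0,0],"twist":[0,0,0.7],"grip":1}
    - {"xyz":[0,0,0],"twist":[0,0,1.4],"grip":1}
    - {"xyz":[0,0,0],"twist":[0,0,1.4],"grip":1}

```text
clock: 13.05
position: [0.5904, 0.1145, 0.1383]
ee_rot: [0.527, 3.097, 0.001]
force: [4.9, 4.6, -12.5]
width: 0.151
```

Run:
```python
from h import *
s=arm.observe();print(s["position"],s["width"],s["force"],s["ft_torque"],s["ee_rot"],s["joints"].round(2))
```

```text
[0.59043343 0.11446481 0.13827497] 0.15112888843789984 [  4.92492198   4.61873151 -12.51167184] [ 0.95870633 -0.89007493  0.00523996] [5.27477600e-01 3.09698700e+00 1.44481016e-03] [-0.51  0.5   0.33  1.77 -0.2   0.9   1.14]
```

Turning freely with little torque. 58 degrees to go.

jog_arm:
  moves:
    - {"xyz":[0,0,0],"twist":[0,0,0.9],"grip":1}
    - {"xyz":[0,0,0],"twist":[0,0,1.8],"grip":1}
    - {"xyz":[0,0,0],"twist":[0,0,2.7],"grip":1}
    - {"xyz":[0,0,0],"twist":[0,0,3.6],"grip":1}
    - {"xyz":[0,0,0],"twist":[0,0,4.4],"grip":1}

```text
clock: 13.68
position: [0.5921, 0.1166, 0.139]
ee_rot: [1.649, 2.672, 0.008]
force: [9.6, 9.8, -13.2]
width: 0.151
```

jog_arm:
  moves:
    - {"xyz":[0,0,0],"twist":[0,0,0.8],"grip":1}
    - {"xyz":[0,0,0],"twist":[0,0,1.4],"grip":1}
    - {"xyz":[0,0,0],"twist":[0,0,1.4],"grip":1}
    - {"xyz":[0,0,0.2],"twist":[0,0,1.4],"grip":1}
    - {"xyz":[0,0,0.3],"twist":[0,0,1.4],"grip":1}

```text
clock: 14.3
position: [0.5932, 0.1169, 0.1227]
ee_rot: [1.956, 2.456, 0.011]
force: [-9.5, 9.0, 49.2]
width: 0.151
```

Run:
```python
from h import *
s=arm.observe();r=s["ee_rot"];print(s["position"],s["width"],s["force"],s["ft_torque"],s["joints"].round(2),"cw yaw",2*np.degrees(np.arctan2(r[0],r[1])))
```

```text
[0.5932118  0.11693548 0.12274927] 0.15103816305047013 [-9.45843771  9.03897469 49.18368323] [1.86454502 2.48799849 0.02374669] [-0.68  0.56  0.59  1.8  -0.4   0.89  0.31] cw yaw 77.06507041750079
```

jog_arm:
  moves:
    - {"xyz":[0,0,-0.03],"twist":[0,0,0],"grip":1}
    - {"xyz":[0,0,-0.03],"twist":[0,0,0],"grip":0.4}
    - {"xyz":[0,0,-0.03],"twist":[0,0,0],"grip":0.3}
    - {"xyz":[0,0,-0.6],"twist":[0,0,0],"grip":0.3}
    - {"xyz":[0,0,-1.2],"twist":[0,0,0],"grip":0.3}

```text
clock: 14.92
position: [0.5898, 0.1125, 0.1935]
ee_rot: [-1.962, -2.453, 0.002]
force: [-0.3, 1.1, 0.3]
width: 0.349
```

jog_arm:
  moves:
    - {"xyz":[0,0,0],"twist":[0,0,-1],"grip":-0.3}
    - {"xyz":[0,0,0],"twist":[0,0,-2],"grip":-0.65}
    - {"xyz":[0,0,0],"twist":[0,0,-3],"grip":-0.65}
    - {"xyz":[0,0,0],"twist":[0,0,-4],"grip":-0.65}
    - {"xyz":[0,0,0],"twist":[0,0,-5],"grip":-0.65}

```text
clock: 15.55
position: [0.5901, 0.1125, 0.193]
ee_rot: [-0.732, -3.055, 0.001]
force: [0.6, 0.2, -0.7]
width: 0.806
```

jog_arm:
  moves:
    - {"xyz":[0,0,0],"twist":[0,0,-1],"grip":-0.65}
    - {"xyz":[0,0,0],"twist":[0,0,-2],"grip":-0.65}
    - {"xyz":[0,0,0],"twist":[0,0,-2.7],"grip":-0.65}
    - {"xyz":[0,0,0],"twist":[0,0,-2.7],"grip":-0.65}

```text
clock: 16.05
position: [0.5902, 0.1124, 0.1929]
ee_rot: [-0.009, -3.141, 0.0]
force: [0.5, 0.9, 0.7]
width: 0.824
```

Run:
```python
from h import *
s=arm.observe();r=s["ee_rot"];print(s["position"],s["width"],r,s["force"])
t=arm.get_image("top");cv2.imwrite("pics/c6.png",cv2.resize(t[130:260,220:480],None,fx=3,fy=3,interpolation=cv2.INTER_CUBIC))
```

```text
[0.59019979 0.11244855 0.19293132] 0.8240628417140294 [-9.38183707e-03 -3.14139513e+00  3.02353766e-04] [0.45606768 0.88017975 0.66110988]
```

View pics/c6.png

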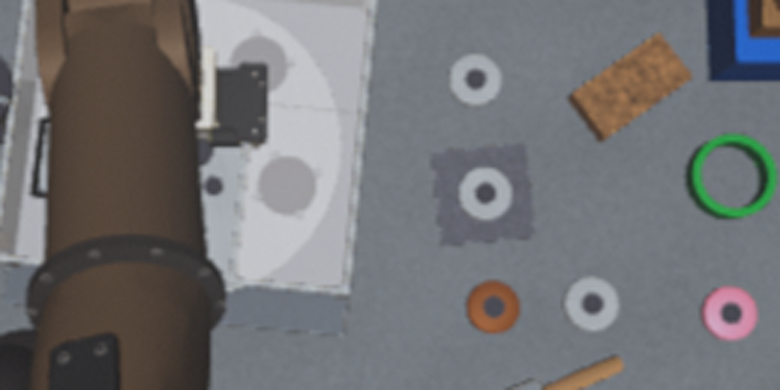

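A at (476,79) and C at (592,303) haven't moved, and the finished cap sits centred on the pad at (486,193). I'll fetch A.

jog_arm:
  moves:
    - {"xyz":[-0.3,-0.9,0],"twist":[0,0,0],"grip":-0.65}
    - {"xyz":[-0.6,-1.8,0],"twist":[0,0,0],"grip":-0.65}
    - {"xyz":[-0.9,-2.7,0],"twist":[0,0,0],"grip":-0.65}
    - {"xyz":[-1.2,-3.6,0],"twist":[0,0,0],"grip":-0.65}
    - {"xyz":[-1.38,-4.5,0],"twist":[0,0,0],"grip":-0.65}

```text
clock: 16.73
position: [0.6725, -0.1588, 0.1927]
ee_rot: [0.011, 3.142, -0.0]
force: [-0.1, 0.8, -0.3]
width: 0.828
```

jog_arm:
  moves:
    - {"xyz":[0,-0.9,0],"twist":[0,0,0],"grip":-0.65}
    - {"xyz":[0,-0.92,0.9],"twist":[0,0,0],"grip":-0.65}
    - {"xyz":[0,-0.92,1.6],"twist":[0,0,0],"grip":-0.65}
    - {"xyz":[0,-0.92,1.9],"twist":[0,0,0],"grip":-0.65}
    - {"xyz":[0,-0.92,1.9],"twist":[0,0,0],"grip":-0.65}

```text
clock: 17.35
position: [0.6713, -0.212, 0.0781]
ee_rot: [-0.008, -3.14, -0.0]
force: [0.2, 0.5, -0.0]
width: 0.819
```

Run:
```python
from h import *
s=arm.observe();print(s["position"],s["width"],s["ee_rot"],s["joints"].round(2)); print(go([.673,-.213,.0145]).round(3))
```

```text
[ 0.67131227 -0.21198451  0.07807019] 0.8192547902375568 [-7.95587727e-03 -3.13974378e+00 -2.27873719e-04] [ 0.05  0.72  0.3   1.53 -0.24  0.93  1.99]
[-0.03  -0.017  1.059]
```

jog_arm:
  moves:
    - {"xyz":[-0.02,-0.02,0.6],"twist":[0,0,0],"grip":-0.65}
    - {"xyz":[-0.02,-0.02,1.06],"twist":[0,0,0],"grip":-0.65}
    - {"xyz":[-0.02,-0.02,1.06],"twist":[0,0,0],"grip":0.5}
    - {"xyz":[-0.02,-0.02,1.06],"twist":[0,0,0],"grip":1}
    - {"xyz":[-0.02,-0.02,1.06],"twist":[0,0,0],"grip":1}
  force: 25

```text
clock: 17.98
position: [0.6745, -0.2139, 0.0175]
ee_rot: [0.007, 3.138, -0.001]
force: [-0.4, 0.4, 5.9]
width: 0.646
```

jog_arm:
  moves:
    - {"xyz":[0,0,0],"twist":[0,0,0],"grip":1}
    - {"xyz":[0,0,-0.5],"twist":[0,0,0],"grip":1}
    - {"xyz":[0,0,-1.4],"twist":[0,0,0],"grip":1}
    - {"xyz":[0,0,-2.3],"twist":[0,0,0],"grip":1}
    - {"xyz":[0,0,-2.9],"twist":[0,0,0],"grip":1}

```text
clock: 18.6
position: [0.6737, -0.2139, 0.1931]
ee_rot: [0.007, 3.138, -0.001]
force: [0.7, -0.9, -1.7]
width: 0.647
```

Run:
```python
from h import *
s=arm.observe();print(s["position"],s["width"]); print(go([.474,.1247,.0685]).round(3))
```

```text
[ 0.67369662 -0.21390642  0.19313853] 0.6469745521389423
[3.361 5.63  2.059]
```

jog_arm:
  moves:
    - {"xyz":[0.5,0.8,0],"twist":[0,0,0],"grip":1}
    - {"xyz":[1.0,1.65,0],"twist":[0,0,0],"grip":1}
    - {"xyz":[1.5,2.5,0],"twist":[0,0,0],"grip":1}
    - {"xyz":[2.0,3.35,0],"twist":[0,0,0],"grip":1}
    - {"xyz":[2.5,4.2,0],"twist":[0,0,0],"grip":1}

```text
clock: 19.23
position: [0.5231, 0.0407, 0.1901]
ee_rot: [0.007, 3.14, 0.001]
force: [1.1, 1.4, -1.0]
width: 0.648
```

jog_arm:
  moves:
    - {"xyz":[0.45,0.8,0],"twist":[0,0,0],"grip":1}
    - {"xyz":[0.86,1.43,0],"twist":[0,0,0],"grip":1}
    - {"xyz":[0.86,1.43,0.6],"twist":[0,0,0],"grip":1}
    - {"xyz":[0.86,1.43,1.0],"twist":[0,0,0],"grip":1}
    - {"xyz":[0.86,1.43,1.0],"twist":[0,0,0],"grip":1}

```text
clock: 19.85
position: [0.4718, 0.1249, 0.1286]
ee_rot: [-0.007, -3.14, 0.001]
force: [-0.3, -0.4, -0.6]
width: 0.646
```

jog_arm:
  moves:
    - {"xyz":[0,0,0],"twist":[0,0,0],"grip":1}

```text
clock: 19.98
position: [0.4735, 0.1252, 0.1303]
ee_rot: [0.007, 3.14, 0.001]
force: [-0.2, 1.0, -1.1]
width: 0.643
```

Run:
```python
from h import *
s=arm.observe();print(s["position"],s["ee_rot"],s["width"],s["force"]); print(go([.474,.1247,.0712]).round(3))
```

```text
[0.47349849 0.1251673  0.13029686] [7.47303257e-03 3.14013549e+00 8.94658690e-04] 0.6429839351612925 [-0.23142634  0.95411204 -1.0520555 ]
[-0.007 -0.008  0.985]
```

jog_arm:
  moves:
    - {"xyz":[0,0,0.5],"twist":[0,0,0],"grip":1}
    - {"xyz":[0,0,0.8],"twist":[0,0,0],"grip":1}
    - {"xyz":[0,0,0.98],"twist":[0,0,0],"grip":1}
    - {"xyz":[0,0,0.98],"twist":[0,0,0],"grip":1}

```text
clock: 20.48
position: [0.4735, 0.1253, 0.0708]
ee_rot: [0.007, 3.141, 0.001]
force: [-0.1, -0.2, -0.8]
width: 0.645
```

jog_arm:
  moves:
    - {"xyz":[0,0,0],"twist":[0,0,0],"grip":-0.3}
    - {"xyz":[0,0,0],"twist":[0,0,0],"grip":-0.65}
    - {"xyz":[0,0,-0.5],"twist":[0,0,0],"grip":-0.65}
    - {"xyz":[0,0,-1.3],"twist":[0,0,0],"grip":-0.5}
    - {"xyz":[0,0,-1.8],"twist":[0,0,0],"grip":0.2}

```text
clock: 21.1
position: [0.4734, 0.1253, 0.1807]
ee_rot: [0.007, 3.139, 0.002]
force: [0.6, 0.2, -0.6]
width: 0.685
```

jog_arm:
  moves:
    - {"xyz":[-0.6,-0.1,0],"twist":[0,0,1],"grip":0.3}
    - {"xyz":[-1.2,-0.2,0],"twist":[0,0,2],"grip":0.3}
    - {"xyz":[-1.8,-0.2,0],"twist":[0,0,3],"grip":0.3}
    - {"xyz":[-2.01,-0.2,0],"twist":[0,0,4],"grip":0.3}
    - {"xyz":[-2.01,-0.2,0],"twist":[0,0,5],"grip":0.3}

```text
clock: 21.72
position: [0.5944, 0.1125, 0.1785]
ee_rot: [1.342, 2.84, 0.0]
force: [-1.1, 0.6, -0.2]
width: 0.351
```

jog_arm:
  moves:
    - {"xyz":[0,0,0],"twist":[0,0,1],"grip":0.3}
    - {"xyz":[0,0,0],"twist":[0,0,2],"grip":0.3}
    - {"xyz":[0,0,0],"twist":[0,0,2.7],"grip":0.3}
    - {"xyz":[0,0,0],"twist":[0,0,2.7],"grip":0.3}

```text
clock: 22.22
position: [0.5933, 0.1129, 0.1785]
ee_rot: [1.959, 2.456, 0.0]
force: [-0.0, -0.3, -1.2]
width: 0.351
```

Run:
```python
from h import *
s=arm.observe();r=s["ee_rot"];print(s["position"],s["width"],"cw yaw",2*np.degrees(np.arctan(r[0]/r[1]))); print(go([.594,.1134,.1225]).round(3))
a=arm.get_image("side");cv2.imwrite("pics/c7.png",cv2.resize(a[150:300,200:420],None,fx=3.5,fy=3.5,interpolation=cv2.INTER_CUBIC))
```

```text
[0.59331515 0.1129358  0.17852841] 0.351278110125316 cw yaw 77.17319271784801
[0.005 0.013 0.934]
```

View pics/c7.png

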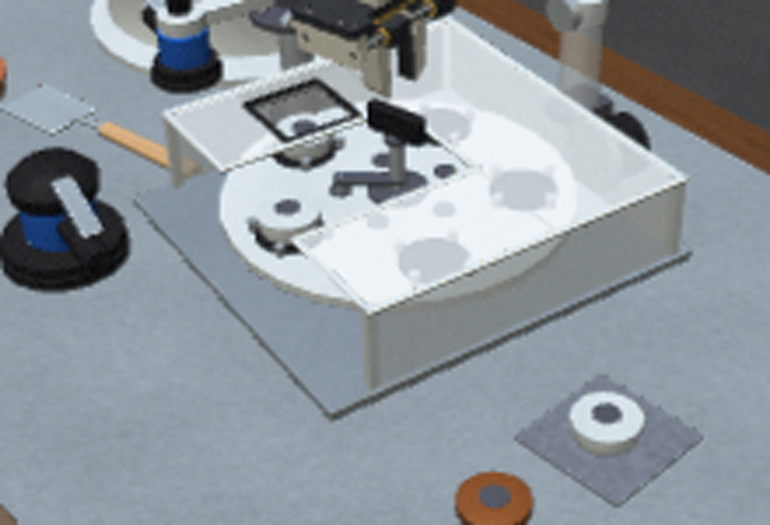

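The first cap is at the work station (305,135), the second is seated at the load station (285,212), and the bar is turned one station. Now the second index.

jog_arm:
  moves:
    - {"xyz":[0,0.01,0.5],"twist":[0,0,0],"grip":0.3}
    - {"xyz":[0,0.01,0.93],"twist":[0,0,0],"grip":0.3}
    - {"xyz":[0,0.01,0.93],"twist":[0,0,0],"grip":0.6}
    - {"xyz":[0,0.01,0.93],"twist":[0,0,0],"grip":1}
    - {"xyz":[0,0.01,0.93],"twist":[0,0,0],"grip":1}
  force: 45

```text
clock: 22.9
position: [0.5942, 0.1126, 0.1236]
ee_rot: [1.96, 2.455, 0.001]
force: [-1.7, -0.9, 1.2]
width: 0.152
```

jog_arm:
  moves:
    - {"xyz":[0,0,0],"twist":[0,0,0],"grip":1}
    - {"xyz":[0,0,0],"twist":[0,0,0],"grip":1}
    - {"xyz":[0,0,-0.15],"twist":[0,0,0],"grip":1}
    - {"xyz":[0,0,-0.28],"twist":[0,0,0],"grip":1}
    - {"xyz":[0,0,-0.28],"twist":[0,0,0],"grip":1}

```text
clock: 23.52
position: [0.5941, 0.1127, 0.1395]
ee_rot: [1.961, 2.454, 0.0]
force: [3.7, -2.0, -13.6]
width: 0.148
```

jog_arm:
  moves:
    - {"xyz":[0,0,0],"twist":[0,0,0.9],"grip":1}
    - {"xyz":[0,0,0],"twist":[0,0,1.8],"grip":1}
    - {"xyz":[0,0,0],"twist":[0,0,2.7],"grip":1}
    - {"xyz":[0,0,0],"twist":[0,0,3.6],"grip":1}
    - {"xyz":[0,0,0],"twist":[0,0,4.4],"grip":1}

```text
clock: 24.15
position: [0.5937, 0.1129, 0.1388]
ee_rot: [2.741, 1.535, -0.001]
force: [3.6, -2.6, -13.5]
width: 0.154
```

jog_arm:
  moves:
    - {"xyz":[0,0,0],"twist":[0,0,0.9],"grip":1}
    - {"xyz":[0,0,0],"twist":[0,0,1.8],"grip":1}
    - {"xyz":[0,0,0],"twist":[0,0,2.5],"grip":1}
    - {"xyz":[0,0,0],"twist":[0,0,2.8],"grip":1}
    - {"xyz":[0,0,0],"twist":[0,0,2.8],"grip":1}

```text
clock: 24.78
position: [0.5936, 0.1131, 0.1387]
ee_rot: [3.029, 0.834, -0.001]
force: [2.6, -1.6, -12.9]
width: 0.147
```

Run:
```python
from h import *
s=arm.observe();r=s["ee_rot"];print(s["position"],s["width"],s["force"],s["joints"].round(2),"cw yaw",2*np.degrees(np.arctan(r[0]/r[1])))
```

```text
[0.59358872 0.11308485 0.13873397] 0.14704818248896673 [  2.64340409  -1.62907098 -12.91238023] [-0.87  0.66  0.94  1.79 -0.62  1.02 -0.73] cw yaw 149.19744412408215
```

jog_arm:
  moves:
    - {"xyz":[0,0,0.15],"twist":[0,0,0],"grip":1}
    - {"xyz":[0,0,0.26],"twist":[0,0,0],"grip":1}
    - {"xyz":[0,0,0.26],"twist":[0,0,0],"grip":1}

```text
clock: 25.15
position: [0.5936, 0.1131, 0.1236]
ee_rot: [-3.028, -0.834, 0.001]
force: [0.0, -0.1, -7.8]
width: 0.148
```

jog_arm:
  moves:
    - {"xyz":[0,0,0],"twist":[0,0,0],"grip":0.4}
    - {"xyz":[0,0,0],"twist":[0,0,0],"grip":0.3}
    - {"xyz":[0,0,-0.6],"twist":[0,0,0],"grip":0.3}
    - {"xyz":[0,0,-1.2],"twist":[0,0,0],"grip":0.2}

```text
clock: 25.65
position: [0.5941, 0.1128, 0.1969]
ee_rot: [3.029, 0.833, 0.0]
force: [0.0, -0.2, -0.0]
width: 0.386
```

jog_arm:
  moves:
    - {"xyz":[0,0,0],"twist":[0,0,1],"grip":-0.3}
    - {"xyz":[0,0,0],"twist":[0,0,2],"grip":-0.65}
    - {"xyz":[0,0,0],"twist":[0,0,3.08],"grip":-0.65}
    - {"xyz":[0,0,0],"twist":[0,0,3.08],"grip":-0.65}
    - {"xyz":[0,0,0],"twist":[0,0,3.08],"grip":-0.65}

```text
clock: 26.28
position: [0.594, 0.1128, 0.1959]
ee_rot: [3.142, 0.005, 0.001]
force: [0.5, -0.2, -0.2]
width: 0.82
```

Run:
```python
from h import *
s=arm.observe();r=s["ee_rot"];print(s["position"],s["width"],r,s["joints"].round(2)); print(go([.4158,-.34,.0145]))
t=arm.get_image("top");cv2.imwrite("pics/c8.png",cv2.resize(t[130:260,220:480],None,fx=3,fy=3,interpolation=cv2.INTER_CUBIC))
```

```text
[0.59404616 0.11282993 0.19591785] 0.8203322376923583 [3.14158186e+00 5.49543633e-03 5.97023736e-04] [-0.97  0.67  1.14  1.73 -0.65  1.18 -1.21]
[-2.99830393  7.5367062   3.0225412 ]
```

View pics/c8.png

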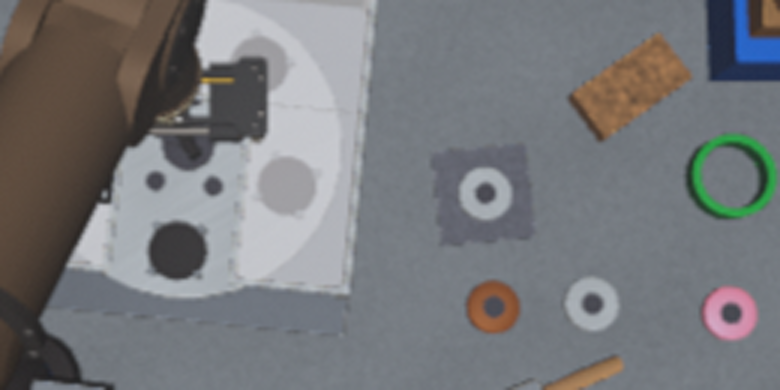

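C at (592,303) is still in place, and an empty nest (177,250) stands at the load station. I'll fetch C.

jog_arm:
  moves:
    - {"xyz":[-0.3,0.9,0],"twist":[0,0,0],"grip":-0.65}
    - {"xyz":[-0.65,1.8,0],"twist":[0,0,0],"grip":-0.65}
    - {"xyz":[-1.0,2.7,0],"twist":[0,0,0],"grip":-0.65}
    - {"xyz":[-1.35,3.6,0],"twist":[0,0,0],"grip":-0.65}
    - {"xyz":[-1.7,4.4,0],"twist":[0,0,0],"grip":-0.65}

```text
clock: 26.95
position: [0.4909, -0.1531, 0.1961]
ee_rot: [-3.141, -0.002, -0.002]
force: [1.2, -0.5, -0.5]
width: 0.827
```

jog_arm:
  moves:
    - {"xyz":[-0.4,0.9,0],"twist":[0,0,0],"grip":-0.65}
    - {"xyz":[-0.8,1.8,0],"twist":[0,0,0],"grip":-0.65}
    - {"xyz":[-1.2,2.6,0],"twist":[0,0,0],"grip":-0.65}
    - {"xyz":[-1.3,3.13,0.5],"twist":[0,0,0],"grip":-0.65}
    - {"xyz":[-1.3,3.13,1.4],"twist":[0,0,0],"grip":-0.65}

```text
clock: 27.58
position: [0.4138, -0.3431, 0.1128]
ee_rot: [3.138, -0.003, 0.008]
force: [0.9, 0.1, -0.3]
width: 0.823
```

jog_arm:
  moves:
    - {"xyz":[0,0,0.4],"twist":[0,0,0],"grip":-0.65}
    - {"xyz":[0,0,0.4],"twist":[0,0,0],"grip":-0.65}
    - {"xyz":[0,0,0.4],"twist":[0,0,0],"grip":-0.65}

```text
clock: 27.95
position: [0.414, -0.3395, 0.0889]
ee_rot: [3.141, 0.0, 0.002]
force: [-0.6, 0.0, 0.2]
width: 0.824
```

Run:
```python
from h import *
s=arm.observe();r=s["ee_rot"];print(s["position"],s["width"],r,s["joints"].round(2)); print(go([.4158,-.34,.0145]))
```

```text
[ 0.41403482 -0.33951542  0.08888351] 0.8238222683528135 [3.14068601e+00 2.84656935e-04 2.02019235e-03] [-0.05  0.63  0.94  2.01 -0.69  0.85 -0.29]
[0.02782346 0.00695836 1.23976875]
```

jog_arm:
  moves:
    - {"xyz":[0.03,0.01,0.7],"twist":[0,0,0],"grip":-0.65}
    - {"xyz":[0.03,0.01,1.23],"twist":[0,0,0],"grip":-0.65}
    - {"xyz":[0.03,0.01,1.23],"twist":[0,0,0],"grip":0.5}
    - {"xyz":[0.03,0.01,1.23],"twist":[0,0,0],"grip":1}
    - {"xyz":[0.03,0.01,1.23],"twist":[0,0,0],"grip":1}
  force: 25

```text
clock: 28.58
position: [0.4162, -0.3401, 0.0155]
ee_rot: [3.14, -0.001, 0.003]
force: [0.1, 0.7, 7.4]
width: 0.642
```

jog_arm:
  moves:
    - {"xyz":[0,0,0],"twist":[0,0,0],"grip":1}
    - {"xyz":[0,0,-0.5],"twist":[0,0,0],"grip":1}
    - {"xyz":[0,0,-1.4],"twist":[0,0,0],"grip":1}
    - {"xyz":[0,0,-2.3],"twist":[0,0,0],"grip":1}
    - {"xyz":[0,0,-2.9],"twist":[0,0,0],"grip":1}

```text
clock: 29.2
position: [0.4155, -0.3399, 0.191]
ee_rot: [3.141, -0.002, 0.004]
force: [0.6, -0.1, -0.7]
width: 0.648
```

Run:
```python
from h import *
s=arm.observe();print(s["position"],s["width"]); print(go([.474,.1247,.0712]).round(3))
```

```text
[ 0.41547585 -0.33990259  0.19098071] 0.647580125027779
[ 0.962 -7.746  1.991]
```

jog_arm:
  moves:
    - {"xyz":[0.1,-0.9,0],"twist":[0,0,0],"grip":1}
    - {"xyz":[0.2,-1.8,0],"twist":[0,0,0],"grip":1}
    - {"xyz":[0.3,-2.7,0],"twist":[0,0,0],"grip":1}
    - {"xyz":[0.4,-3.6,0],"twist":[0,0,0],"grip":1}
    - {"xyz":[0.5,-4.5,0],"twist":[0,0,0],"grip":1}

```text
clock: 29.82
position: [0.4455, -0.0676, 0.1885]
ee_rot: [-3.14, 0.001, -0.001]
force: [1.1, -0.3, -1.5]
width: 0.647
```

jog_arm:
  moves:
    - {"xyz":[0.1,-0.9,0],"twist":[0,0,0],"grip":1}
    - {"xyz":[0.2,-1.8,0],"twist":[0,0,0],"grip":1}
    - {"xyz":[0.3,-2.6,0],"twist":[0,0,0],"grip":1}
    - {"xyz":[0.46,-3.24,0],"twist":[0,0,0],"grip":1}
    - {"xyz":[0.46,-3.24,0.8],"twist":[0,0,0],"grip":1}

```text
clock: 30.45
position: [0.4761, 0.1296, 0.1415]
ee_rot: [-3.139, -0.011, -0.009]
force: [0.0, 0.8, -2.2]
width: 0.646
```

jog_arm:
  moves:
    - {"xyz":[0,0,0.2],"twist":[0,0,0],"grip":1}
    - {"xyz":[0,0,0.2],"twist":[0,0,0],"grip":1}
    - {"xyz":[0,0,0.2],"twist":[0,0,0],"grip":1}

```text
clock: 30.82
position: [0.4741, 0.1243, 0.1293]
ee_rot: [-3.141, 0.003, -0.002]
force: [0.9, 0.1, -0.0]
width: 0.642
```

Run:
```python
from h import *
s=arm.observe();print(s["position"],s["width"],s["ee_rot"],s["joints"].round(2)); print(go([.474,.1247,.070]).round(3))
```

```text
[0.47409438 0.12428103 0.12932621] 0.6422401668877317 [-3.14071710e+00  3.47148738e-03 -2.49908196e-03] [-1.14  0.56  1.12  2.08 -0.65  0.9  -1.22]
[-0.003 -0.006  0.989]
```

jog_arm:
  moves:
    - {"xyz":[0,0,0.5],"twist":[0,0,0],"grip":1}
    - {"xyz":[0,0,0.8],"twist":[0,0,0],"grip":1}
    - {"xyz":[0,0,0.98],"twist":[0,0,0],"grip":1}
    - {"xyz":[0,0,0.98],"twist":[0,0,0],"grip":1}

```text
clock: 31.32
position: [0.4738, 0.1248, 0.0696]
ee_rot: [-3.141, 0.002, -0.001]
force: [0.3, -0.3, -1.5]
width: 0.648
```

jog_arm:
  moves:
    - {"xyz":[0,0,0],"twist":[0,0,0],"grip":-0.3}
    - {"xyz":[0,0,0],"twist":[0,0,0],"grip":-0.65}
    - {"xyz":[0,0,-0.5],"twist":[0,0,0],"grip":-0.65}
    - {"xyz":[0,0,-1.3],"twist":[0,0,0],"grip":-0.65}
    - {"xyz":[0,0,-2.2],"twist":[0,0,0],"grip":-0.5}

```text
clock: 31.95
position: [0.4729, 0.1246, 0.2026]
ee_rot: [3.141, -0.002, -0.001]
force: [1.3, 1.5, -0.7]
width: 0.771
```

jog_arm:
  moves:
    - {"xyz":[-0.2,0.9,-0.4],"twist":[0,0,-1],"grip":-0.2}
    - {"xyz":[-0.4,1.8,-0.8],"twist":[0,0,-2],"grip":-0.2}
    - {"xyz":[-0.6,2.7,-1.2],"twist":[0,0,-3],"grip":-0.2}
    - {"xyz":[-0.8,3.6,-1.6],"twist":[0,0,-4],"grip":-0.2}
    - {"xyz":[-0.8,4.0,-1.7],"twist":[0,0,-4.26],"grip":-0.2}

```text
clock: 32.58
position: [0.4245, -0.1185, 0.3048]
ee_rot: [-2.926, -1.139, -0.007]
force: [-0.5, 0.9, 0.3]
width: 0.604
```

Run:
```python
from h import *
s=arm.observe();print(s["position"],s["width"],s["ee_rot"],s["joints"].round(2))
t=arm.get_image("top");a=arm.get_image("side")
T=cv2.resize(t[135:235,190:300],None,fx=5,fy=5,interpolation=cv2.INTER_CUBIC)
A=cv2.resize(a[125:275,230:350],None,fx=4,fy=4,interpolation=cv2.INTER_CUBIC)
cv2.imwrite("pics/t9.png",T);cv2.imwrite("pics/a9.png",A)
for g in [(.508,.342)]:
    for z in(.18,.232): print(w2pix("top",[*g,z]),w2pix("side",[*g,z]))
```

```text
[ 0.42446047 -0.11853413  0.30477455] 0.6036034912173667 [-2.92553209 -1.13877331 -0.00738145] [-1.    0.07  1.27  1.95 -0.07  1.17 -0.53]
[202.43163807 197.50448985] [251.82077749 153.94312041]
[197.03321447 195.11499508] [250.23116484 140.18443469]
```

View pics/t9.png

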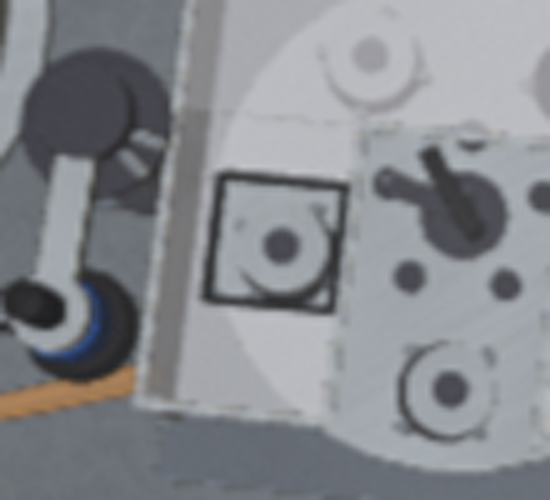

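View pics/a9.png

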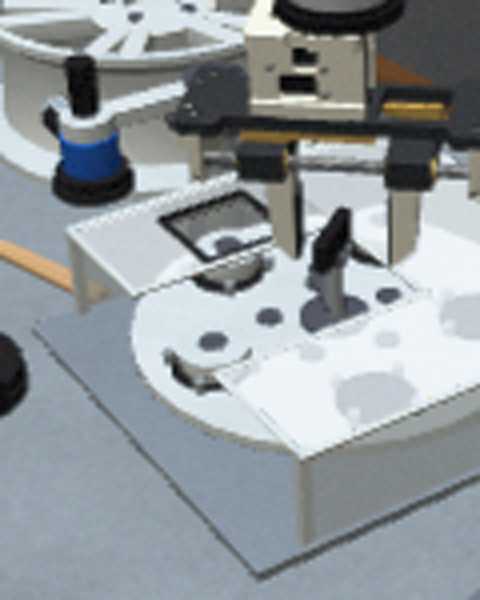

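The top crop shows a cap in the port at (282,245), one at the load station at (450,390), and a third under the hood at (372,58). The sander grip is at about (30,300) there and at (79,60)–(85,112) in the side crop, which matches my estimate to within about 4 mm. I'll check these by projection and move to the grip.

jog_arm:
  moves:
    - {"xyz":[0.75,-0.57,0],"twist":[0,0,0],"grip":-0.2}
    - {"xyz":[1.5,-1.14,0],"twist":[0,0,0],"grip":-0.2}
    - {"xyz":[2.25,-1.71,0],"twist":[0,0,0],"grip":-0.2}
    - {"xyz":[3.0,-2.28,0],"twist":[0,0,0],"grip":-0.2}
    - {"xyz":[3.75,-2.85,0],"twist":[0,0,0],"grip":-0.2}

```text
clock: 33.3
position: [0.4747, 0.1661, 0.3027]
ee_rot: [-2.927, -1.14, 0.001]
force: [-0.0, -0.3, 0.8]
width: 0.601
```

jog_arm:
  moves:
    - {"xyz":[0.75,-0.57,0],"twist":[0,0,0],"grip":-0.2}
    - {"xyz":[1.5,-1.14,0],"twist":[0,0,0],"grip":-0.2}
    - {"xyz":[2.0,-1.71,0],"twist":[0,0,0],"grip":-0.2}
    - {"xyz":[2.5,-1.92,0],"twist":[0,0,0],"grip":-0.2}
    - {"xyz":[2.5,-1.92,0],"twist":[0,0,0],"grip":-0.2}

```text
clock: 33.92
position: [0.5067, 0.353, 0.3015]
ee_rot: [2.924, 1.145, -0.003]
force: [-0.7, 0.1, 0.2]
width: 0.602
```

Run:
```python
from h import *
s=arm.observe();print(s["position"],s["width"],s["ee_rot"],s["joints"].round(2)); print(go([.508,.345,.198]).round(3)); print(R.from_rotvec(s["ee_rot"]).as_matrix().round(3))
f=lambda u,v,z:pix2w("top",190+u/5,135+v/5,z)[:2].round(4)
print("caps",f(282,245,.078),f(450,390,.078),f(372,58,.078),"bar",f(455,195,.142),"barside home/up px",w2pix("side",[.594,.1134,.142]),w2pix("side",[.594,.1134,.154]))
```

```text
[0.50665278 0.35297712 0.30147361] 0.6018114542227417 [ 2.92391736e+00  1.14488352e+00 -2.53719650e-03] [-1.32  0.51  0.99  1.55 -0.43  1.32 -1.11]
[-0.07   0.111  1.725]
[[ 0.734  0.679 -0.001]
 [ 0.679 -0.734 -0.002]
 [-0.002  0.001 -1.   ]]
caps [0.5667 0.2303] [0.4715 0.1184] [0.6928 0.1738] bar [0.588  0.1106] barside home/up px [312.91914292 181.18900278] [312.8302193  178.00698748]
```

Work-station cap checks out to 1 mm. The load cap reads about 6 mm off, so I'll overlay the expected outlines before going on.

Run:
```python
from h import *
im=cv2.imread("pics/t9.png"); x0,y0,w=340,290,200
S=3; c=cv2.resize(im[y0:y0+w,x0:x0+210],None,fx=S,fy=S,interpolation=cv2.INTER_CUBIC)
def P(p): 
    u=w2pix("top",p); return tuple(int(v) for v in (((u-[190,135]+.5)*5-[x0,y0])*S))
th=np.linspace(0,2*np.pi,60)
def circ(cx,cy,r,z,col):
    cv2.polylines(c,[np.array([P([cx+r*np.cos(a),cy+r*np.sin(a),z]) for a in th])],True,col,1)
n=(.4724,.1248)
circ(*n,.033,.054,(0,0,255)); circ(*n,.030,.078,(0,255,0))
for k in range(4):
    a=np.radians(-5.3+45+90*k); circ(n[0]+.035*np.cos(a),n[1]+.035*np.sin(a),.005,.063,(255,0,0))
cv2.imwrite("pics/o9.png",c)
```

```text
(no output)
```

View pics/o9.png

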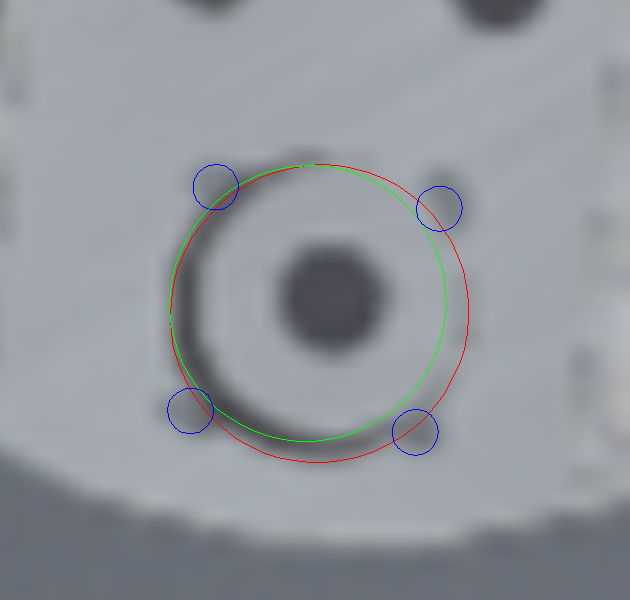

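Allowing for a half-pixel shift, the nest pins match the overlay. The cap is about 3 mm off its nest centre and sits between the pins, so it's seated. Now I'll descend on the sander grip.

jog_arm:
  moves:
    - {"xyz":[0,0,0.3],"twist":[0,0,0],"grip":-0.2}
    - {"xyz":[0,0,0.3],"twist":[0,0,0],"grip":-0.2}
    - {"xyz":[0,0,0.3],"twist":[0,0,0],"grip":-0.2}
  force: 15

```text
clock: 34.3
position: [0.5076, 0.3486, 0.2852]
ee_rot: [-2.928, -1.138, 0.001]
force: [-0.2, -0.0, 0.4]
width: 0.6
```

Run:
```python
from h import *
s=arm.observe();print(s["position"],s["joints"].round(2)); print(go([.508,.345,.198]).round(3))
```

```text
[0.5076071  0.34863409 0.28515955] [-1.31  0.51  0.98  1.58 -0.44  1.29 -1.09]
[-0.036  0.05   1.453]
```

jog_arm:
  moves:
    - {"xyz":[-0.04,0.05,0.6],"twist":[0,0,0],"grip":-0.2}
    - {"xyz":[-0.04,0.05,1.1],"twist":[0,0,0],"grip":-0.2}
    - {"xyz":[-0.04,0.05,1.4],"twist":[0,0,0],"grip":-0.2}
    - {"xyz":[-0.04,0.05,1.4],"twist":[0,0,0],"grip":-0.2}

```text
clock: 34.8
position: [0.5077, 0.3453, 0.2006]
ee_rot: [2.927, 1.139, -0.002]
force: [-0.0, -0.2, 0.7]
width: 0.601
```

jog_arm:
  moves:
    - {"xyz":[0,0,0],"twist":[0,0,0],"grip":0.2}
    - {"xyz":[0,0,0],"twist":[0,0,0],"grip":0.6}
    - {"xyz":[0,0,0],"twist":[0,0,0],"grip":1}
    - {"xyz":[0,0,0],"twist":[0,0,0],"grip":1}

```text
clock: 35.3
position: [0.5075, 0.3461, 0.2015]
ee_rot: [-2.926, -1.141, 0.001]
force: [-4.2, 1.5, 5.3]
width: 0.278
```

Run:
```python
from h import *
s=arm.observe();print(s["position"],s["force"],s["width"]);p=s["position"][:2]
# pivot: 125 mm from grip and from work station (robot frame), on the +x side
w=np.array([.567,.2315]);m=(p+w)/2;d=w-p;L=np.linalg.norm(d);n=np.array([-d[1],d[0]])/L
c=m+n*np.sqrt(.125**2-L*L/4);print("pivot",c)
a0=np.arctan2(*(p-c)[::-1]);a1=np.arctan2(*(w-c)[::-1])%(2*np.pi);print(a0,a1,1.3-(a1-a0%(2*np.pi)))
r=R.from_rotvec(s["ee_rot"])
for f in np.linspace(.125,1,8):
    a=(a0%(2*np.pi))*(1-f)+a1*f;t=c+.125*np.array([np.cos(a),np.sin(a)]);print(round(f,3),(r.inv().apply(np.r_[t-p,0])/.06).round(2))
```

```text
[0.50747601 0.34605476 0.2015158 ] [-4.18561965  1.46334288  5.26227962] 0.27837432213354024
pivot [0.63222478 0.33813362]
3.078181037865066 4.163431405158395 0.21474963270667113
0.125 [-0.19  0.21 -0.  ]
0.25 [-0.35  0.44 -0.  ]
0.375 [-0.48  0.69 -0.  ]
0.5 [-0.57  0.96 -0.  ]
0.625 [-0.62  1.24 -0.  ]
0.75 [-0.64  1.52 -0.  ]
0.875 [-0.62  1.8  -0.  ]
1.0 [-0.56  2.08 -0.  ]
```

The grip is held at 25.6 mm. The arm angle works out at about 0.21, inside the parked range. I'll swing it in.

jog_arm:
  moves:
    - {"xyz":[-0.19,0.21,0],"twist":[0,0,0],"grip":1}
    - {"xyz":[-0.35,0.44,0],"twist":[0,0,0],"grip":1}
    - {"xyz":[-0.48,0.69,0],"twist":[0,0,0],"grip":1}
    - {"xyz":[-0.57,0.96,0],"twist":[0,0,0],"grip":1}
    - {"xyz":[-0.57,0.96,0],"twist":[0,0,0],"grip":1}

```text
clock: 35.92
position: [0.5209, 0.2777, 0.2009]
ee_rot: [2.928, 1.137, -0.005]
force: [-7.1, -4.2, 4.5]
width: 0.281
```

Run:
```python
from h import *
s=arm.observe();print(s["position"],s["force"],s["width"]);d=s["position"][:2]-[.6322,.3381];print(np.hypot(*d))
```

```text
[0.52091558 0.27773983 0.20094452] [-7.14384897 -4.1879265   4.48667833] 0.2813350081128301
0.12660005154908768
```

jog_arm:
  moves:
    - {"xyz":[-0.05,0.28,0],"twist":[0,0,0],"grip":1}
    - {"xyz":[-0.07,0.56,0],"twist":[0,0,0],"grip":1}
    - {"xyz":[-0.05,0.84,0],"twist":[0,0,0],"grip":1}
    - {"xyz":[0.01,1.12,0],"twist":[0,0,0],"grip":1}
    - {"xyz":[0.01,1.12,0],"twist":[0,0,0],"grip":1}

```text
clock: 36.55
position: [0.5683, 0.2292, 0.2008]
ee_rot: [2.927, 1.136, -0.001]
force: [-0.7, -4.9, -2.9]
width: 0.28
```

jog_arm:
  moves:
    - {"xyz":[0,0,0],"twist":[0,0,0],"grip":1}

```text
clock: 36.67
position: [0.5676, 0.2297, 0.2008]
ee_rot: [2.927, 1.137, -0.001]
force: [-0.5, -5.3, -6.2]
width: 0.278
```

Run:
```python
from h import *
s=arm.observe();print(s["position"],s["force"],s["width"]);d=s["position"][:2]-[.6322,.3381];print(np.hypot(*d),(np.arctan2(d[1],d[0])%6.2832)-3.078+.215)
```

```text
[0.56755308 0.2297238  0.20076598] [-0.54678779 -5.34079165 -6.15432355] 0.27780968142908624
0.1261928131160962 1.3115581756239292
```

jog_arm:
  moves:
    - {"xyz":[0,0,0],"twist":[0,0,0],"grip":0.4}
    - {"xyz":[0,0,0],"twist":[0,0,0],"grip":0}
    - {"xyz":[0,0,0],"twist":[0,0,0],"grip":-0.1}
    - {"xyz":[0,0,-0.6],"twist":[0,0,0],"grip":-0.1}
    - {"xyz":[0,0,-1.5],"twist":[0,0,0],"grip":-0.1}

```text
clock: 37.3
position: [0.5667, 0.2313, 0.2911]
ee_rot: [2.927, 1.141, -0.004]
force: [1.7, 1.0, -0.1]
width: 0.549
```

jog_arm:
  moves:
    - {"xyz":[-0.7,0.6,-0.2],"twist":[0,0,0],"grip":-0.1}
    - {"xyz":[-1.4,1.2,-0.3],"twist":[0,0,0],"grip":-0.1}
    - {"xyz":[-2.1,1.8,-0.3],"twist":[0,0,0],"grip":-0.1}
    - {"xyz":[-2.8,2.4,-0.3],"twist":[0,0,0],"grip":-0.1}
    - {"xyz":[-3.5,3,-0.3],"twist":[0,0,0],"grip":-0.1}

```text
clock: 37.92
position: [0.5346, -0.045, 0.3095]
ee_rot: [-2.927, -1.141, -0.002]
force: [0.8, -0.4, 0.2]
width: 0.549
```

jog_arm:
  moves:
    - {"xyz":[-0.6,0.5,0],"twist":[0,0,0],"grip":-0.1}
    - {"xyz":[-0.9,0.8,0],"twist":[0,0,0],"grip":-0.1}
    - {"xyz":[-0.9,0.8,0],"twist":[0,0,0],"grip":-0.1}

```text
clock: 38.3
position: [0.5271, -0.1179, 0.3097]
ee_rot: [2.929, 1.134, 0.002]
force: [0.6, 0.0, -0.2]
width: 0.547
```

Run:
```python
from h import *
s=arm.observe();print(s["position"],s["force"],s["joints"].round(2))
t=arm.get_image("top");a=arm.get_image("side")
T=cv2.resize(t[130:250,180:430],(780,375),interpolation=cv2.INTER_CUBIC);cv2.imwrite("pics/t10.png",T)
A=cv2.resize(a[125:305,230:420],None,fx=3.3,fy=3.3,interpolation=cv2.INTER_CUBIC);cv2.imwrite("pics/a10.png",A)
c=np.array([.6322,.3381])
for q in(1.25,1.3,1.35):
    g=c+.125*np.array([np.cos(q+2.863),np.sin(q+2.863)]);print(q,w2pix("top",[*g,.232]),(w2pix("side",[*g,.232])-[230,125])*3.3)
```

```text
[ 0.52709492 -0.11786274  0.30966574] [ 0.61309266  0.01768265 -0.21656644] [-0.65  0.34  1.05  1.73 -0.31  1.25 -0.36]
1.25 [234.79976305 176.85061958] [169.97919391  70.39173775]
1.3 [236.02680523 175.06916096] [176.27907498  69.99183193]
1.35 [237.16219881 173.2340234 ] [182.55387591  69.45155635]
```

View pics/t10.png

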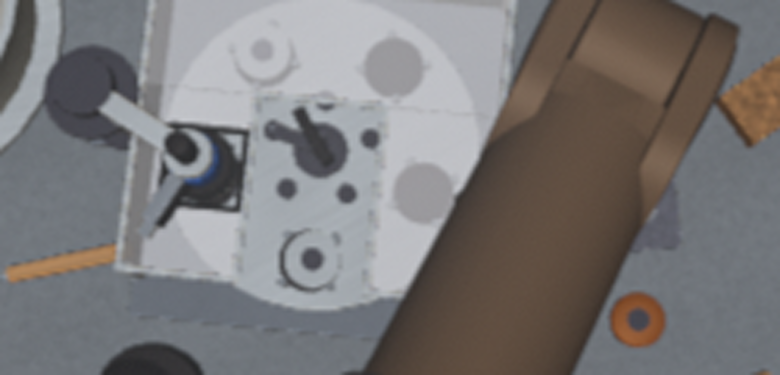

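View pics/a10.png

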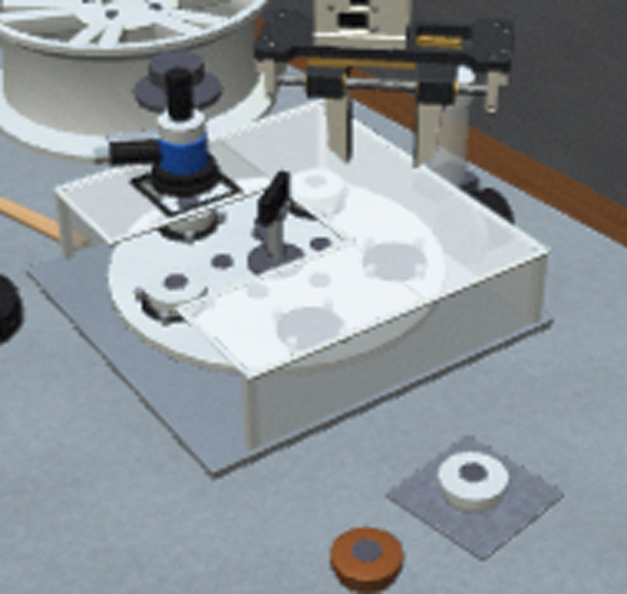

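The grip top is at (178,72) in the side crop, against (176,70) predicted for 1.30 rad. The three caps are in nests, the finished cap is on the pad at (472,478), and the robot is clear of everything. Handing in.

```bash
python3 -c "
from cell import arm
print(arm.sign_off(), arm.observe()['clock'])"
```

```text
the job is handed in; nothing more can be done
the job is handed in; nothing more can be done
```

I handed the job in at about 38 s of robot time, and as far as my checks go, everything is in place. The hand-in gives no verdict.

- **Finished cap:** it lies face up near the middle of the felt pad.
- **Fresh caps:** there were three on the bench. I loaded all of them, one nest each, indexing the dial clockwise twice. One stands at the sanding station (about 1 mm off in the picture), one at the loading station, and one a station further on under the hood.
- **Sander:** it is swung in to about 1.30 rad. The grip's pixel position agrees with that angle to about 2 pixels.
- **Bystanders:** none of the things on the bench was touched as far as the pictures show. I left the pink and brown look-alikes alone.

- **Load-station cap disagreed at first:** it read about 6 mm off-centre. An outline overlay put it about 3 mm off, sitting between its pins, within the 7 mm allowed.
- **Plunger not read directly:** I judge it home because the bar came back to its starting height (gripper at 0.1236 m, against 0.1232 m when first gripped).
- **Hard press at the first index:** I pushed the plunger down with about 49 N through the fingers, then eased off before letting go.

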